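Put a delivery of shoe hardware away in the stock trays

TASK

A delivery stands on the packing bench in one pile: a small black case on a round tin on a flat carton on a large carton. Working from the top of the pile down, put each piece into the empty compartment of the tray that already holds its own kind, flat on the tray's floor and right way up, the case and the cartons lying lengthwise along the tray. Set them down rather than drop them, never tip one over, and leave the marker and the tape roll where they are.

Things in the scene. Friction and masses are not known exactly. Their poses are not given: they have to be found in the camera images.
- small_case: Small hinged case of black plastic with a grey panel on its lid, 38 x 24 mm and 22 mm high, about 40 g, top of the pile. Origin: centre of its underside; x along its 38 mm, z up
- round_tin: Round aluminium tin with a slip lid, 46 mm across and 28 mm high (the lower 16 mm are 43 mm across), about 110 g, under the small case. Origin: centre of its underside, z up
- flat_carton: Flat taped cardboard carton, 78 x 52 mm and 30 mm high, about 170 g, under the tin. Origin: centre of its underside; x along its 78 mm, z up
- large_carton: Large taped cardboard carton, 94 x 64 mm and 45 mm high, about 320 g, bottom of the pile, standing on the bench. Origin: centre of its underside; x along its 94 mm, z up
- tray_case: Fixed open grey shelf tray holding six small cases (22 mm high), fast in its +x part. Outside 221 x 98 mm, walls 16 mm high, 3 mm thick, floor 3 mm. Origin: centre of its underside; x along its length, z up. Past a 14 mm high divider lies the empty compartment: 112 (x) x 92 mm (y) inside, centre x = -51.5 mm, y = 0, floor at z = 3 mm. The trays differ only in their stock
- tray_tin: Fixed open grey shelf tray holding two round tins (28 mm high), fast in its +x part. Outside 221 x 98 mm, walls 16 mm high, 3 mm thick, floor 3 mm. Origin: centre of its underside; x along its length, z up. Past a 14 mm high divider lies the empty compartment: 112 (x) x 92 mm (y) inside, centre x = -51.5 mm, y = 0, floor at z = 3 mm. The trays differ only in their stock
- tray_flat: Fixed open grey shelf tray holding one flat carton (30 mm high), fast in its +x part. Outside 221 x 98 mm, walls 16 mm high, 3 mm thick, floor 3 mm. Origin: centre of its underside; x along its length, z up. Past a 14 mm high divider lies the empty compartment: 112 (x) x 92 mm (y) inside, centre x = -51.5 mm, y = 0, floor at z = 3 mm. The trays differ only in their stock
- tray_large: Fixed open grey shelf tray holding one large carton (45 mm high), fast in its +x part. Outside 221 x 98 mm, walls 16 mm high, 3 mm thick, floor 3 mm. Origin: centre of its underside; x along its length, z up. Past a 14 mm high divider lies the empty compartment: 112 (x) x 92 mm (y) inside, centre x = -51.5 mm, y = 0, floor at z = 3 mm. The trays differ only in their stock
- tape_roll: Bystander: roll of brown packing tape lying flat on the bench, 100 mm across, 76 mm hole, 48 mm high, at the far right corner of the trays. Origin: centre of its underside
- marker: Bystander: black-capped white marker pen lying on the bench, 135 mm long along its x, 16 mm thick, at the far left corner of the trays. Origin: middle of its length, on the bench

How it is judged:
By the outcome, as a careful person would: the job done as asked, in the order asked, and still so for the second after the job is handed in, with the robot touching nothing.
It also fails if it takes over 112 s, if anything falls off the work surface, if the arm or the gripper's body presses on something with over 40 N, if the wrist force passes 120 N, or if a joint passes its speed limit or range.

ROBOT

A 7-joint arm with a two-finger parallel gripper is mounted at the origin on the work surface. World frame = base frame: x ahead of the robot, y to its left, z up, the work surface at z = 0. Lengths are in m, angles in rad, forces in N, time in s.
With the tool pointing down it reaches from about 0.35 to 0.9 m from the base axis. Payload 7.2 kg.
Tool frame: the origin (TCP) lies midway between the tips of the shut fingers; the grasp point (between the pads) lies 19 mm behind it (arm.hold_point_z is the z of the grasp point in the tool frame, in m); z points along the fingers, y is the direction in which the jaws open and shut (so a half turn about z gives the same grasp; the last joint's range is limited). The gripper opens to 85 mm and grips with 20 to 120 N. Pads are 22 mm wide; open, the fingers measure 114 mm over their backs; the gripper's body (76 mm by 85 mm) begins 54 mm behind the grasp point. The pads swing forward as they close: fully open they stand 13 mm farther back than shut.
Start: joints at [-1.316, 0.411, -0.013, 1.596, 0.006, 1.134, -0.082], TCP at [0.198, 0.593, 0.231] pointing down, gripper open.
Joint ranges: [-2.95, 2.95], [-0.29, 1.99], [-1.47, 1.44], [0.14, 2.54], [-1.03, 4.17], [0.13, 1.85], [-2.86, 2.86]. Speed limits (rad/s): [2.39, 2.39, 3.01, 3.01, 3.14, 3.14, 3.14].

INTERFACE

Orientations are given as a unit quaternion [w, x, y, z].
In Python, from bench import readout, capture, workorder, arm gives the robot as it stands.
- The arm moves only by the tool drive_tool, never from a script. Its arguments are lists of equal length, an entry for each row: "offset": the shift along the world's x, y, z in mm, a list of three; "angular": the turn, a rotation vector about the world's x, y, z in rad, a list of three; "gripper": the finger opening in mm, from 0 to 85.4. In form: {"offset": [[x, y, z], ...], "angular": [[rx, ry, rz], ...], "gripper": [gripper, ...]}. A call has 1 to 5 rows; each row is the pose to reach, as a shift and turn from the pose measured when the call began; what a row does not reach only later rows make up. A row lasts 1/8 s, in which the tool goes at most 62.5 mm and 10.7 degrees, less where a joint would pass 70% of its speed; a pose out of reach is approached as far as the arm can. A call with a gripper value outside its range is refused whole. The fingers move at their own pace and stop on an object; "newtons" is the grip in N (left out, the last holds). Time passes only in rows, so rows that repeat a pose let the fingers close. It gives the time, the measured TCP pose, the force and the opening at its end, in the units of the state.
- readout.sense(): the state, without advancing time (a new reading comes with each control period).
- capture(name): name is "scene" or "top" or "wrist"; returns a dict with "image" (420x560x3 uint8, red, green, blue), "depth" (420x560 float32, m along the optical axis (not along the pixel's ray), 0 where there is no reading), "mtx" (3x3 intrinsics, pixels), "rvec" (rotation vector, rad) and "tvec" (3), from world to camera coordinates, as OpenCV has them. Camera axes: x right, y down, z forward; pixel columns grow to the right and rows downward; lengths in m; the calibration is good to about 2 mm. A picture is of the moment at which its call begins.
- workorder.finish_job(): hands the job in, once; it reports no verdict.
The state is a dict: "time_s": time; "joints": joint angles; "joint_velocities": joint speeds; "joint_efforts": joint torques, N m; "tcp_pos": TCP position; "eef_rot": TCP orientation; "wrist_force": force on the tool from outside, world axes, zero at the start; "torque": the same for the moment, N m; "grip_width": finger opening in m.
Only numpy, scipy, OpenCV 4.12 (cv2) and the standard library are available. Lean on these libraries where they do the work, as an engineer would, in place of code of your own. Each camera call takes 0.05 s, during which the arm holds its last target. There are 200 camera calls.

## Working session

There is one attempt and no reset: what is moved stays moved. The work goes in short steps, Python scripts to look and compute and a tool call to move; the robot and the scene stay as the last step left them, time stands still between calls to the robot, and variables do not carry over. Pictures are saved under pics/ and viewed, about 12 in all and at most 16, crops included, and the job is handed in when it is done.

Besides the shell and the picture viewer there is one more tool, called after "Emit:" in YAML: its name, and indented under it one key for each argument. drive_tool: Moves the arm, as the interface text tells. Its arguments: {"type":"object","properties":{"offset":{"type":"array","items":{"type":"array","items":{"type":"number"}}},"angular":{"type":"array","items":{"type":"array","items":{"type":"number"}}},"gripper":{"type":"array","items":{"type":"number"}},"newtons":{"type":"number"}},"required":["offset","angular","gripper"]}

```bash
ls; mkdir -p pics; cat > h.py <<'E'
from bench import readout, capture, workorder, arm
import numpy as np, cv2
def save(name,fn,crop=None,scale=1):
    c=capture(name); im=c["image"]
    if crop: x0,y0,x1,y1=crop; im=im[y0:y1,x0:x1]
    im=cv2.resize(im,None,fx=scale,fy=scale,interpolation=cv2.INTER_CUBIC)
    cv2.imwrite("pics/"+fn,im[:,:,::-1]); return c
def world(c):
    d=c["depth"].astype(float); h,w=d.shape; K=c["mtx"]
    u,v=np.meshgrid(np.arange(w),np.arange(h))
    P=np.stack([(u-K[0,2])/K[0,0]*d,(v-K[1,2])/K[1,1]*d,d],-1)
    R=cv2.Rodrigues(np.array(c["rvec"],float))[0]
    W=(P-np.array(c["tvec"]).ravel())@R
    W[d<=0]=np.nan
    return W
E
python3 - <<'E'
from h import *
s=readout.sense(); print(s, arm.hold_point_z)
for n in("scene","top"):
    c=save(n,n+"0.png"); W=world(c); np.savez(n+"0.npz",W=W,im=c["image"],**{k:c[k] for k in("mtx","rvec","tvec")})
E
```

```text
pics
{'time_s': 0.0, 'joints': array([-1.31618795,  0.41194131, -0.01272466,  1.59701574,  0.00557707,
        1.13432639, -0.0822047 ]), 'joint_velocities': array([-0.00150818, -0.00052189, -0.00039669,  0.0003452 ,  0.00028293,
       -0.00087184,  0.00105102]), 'joint_efforts': array([-3.04132882e-04, -6.00625134e+01,  6.82304464e-01, -2.99412239e+01,
        1.39032121e-02,  1.06632756e-02,  7.96845853e-06]), 'tcp_pos': array([0.19813838, 0.59224154, 0.23043879]), 'eef_rot': array([-8.75875192e-05,  1.60693552e-01,  9.87004001e-01, -8.23151919e-04]), 'wrist_force': array([-0.61786367, -0.01279742, -1.53108785]), 'torque': array([0.02470677, 0.00718369, 0.00394076]), 'grip_width': 0.0854273973195541} -0.0187
```

View pics/scene0.png

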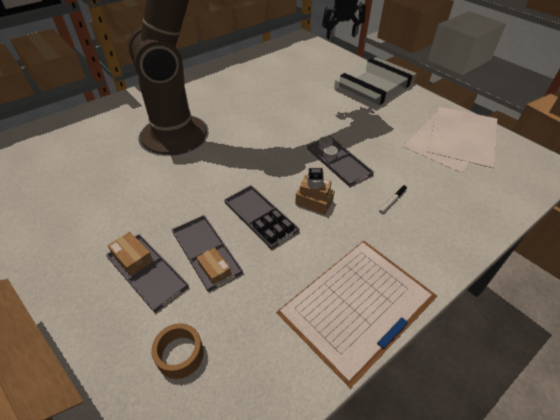

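View pics/top0.png

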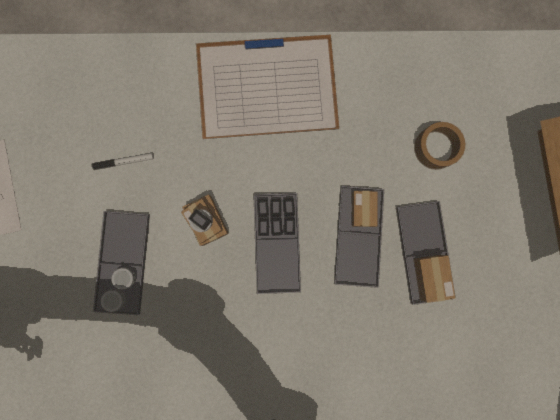

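The top view shows the pile at (205,218), the tin tray at (122,262), the case tray at (277,243), the flat tray at (359,236) and the large tray at (428,252). The marker is at (123,161) and the tape roll at (441,146).

```bash
python3 - <<'E'
from h import *
f=np.load("top0.npz"); W=f["W"]; im=f["im"]
bench=W[350:400,420:520,2]; print("bench z",np.nanmedian(bench),np.nanstd(bench))
boxes=dict(tin=(85,200,160,322),case=(245,185,308,300),flat=(328,178,390,295),large=(390,195,462,312),pile=(175,185,235,252))
for n,(x0,y0,x1,y1) in boxes.items():
    w=W[y0:y1,x0:x1].reshape(-1,3); 
    w=w[np.isfinite(w[:,2])]
    for lo,hi in ([(.008,.2)] if n!="pile" else [(.02,.2),(.055,.2),(.09,.2),(.112,.2)]):
        m=w[(w[:,2]>lo)&(w[:,2]<hi)]
        print(n,lo,len(m),"medz",np.round(np.median(m[:,2]),4),[np.round(a,3) for a in cv2.minAreaRect((m[:,:2]*1000).astype(np.float32))])
        h=np.histogram(m[:,2],bins=np.arange(0,.14,.004))[0]
    print(h)
print(f["mtx"], f["tvec"])
c=capture("wrist"); cv2.imwrite("pics/w0.png",c["image"][:,:,::-1])
E
```

```text
bench z -0.00085048942594312 0.00175375771907635
tin 0.008 1495 medz 0.0242 [array([470.709, 351.606]), array([ 99.78 , 222.115]), np.float64(84.228)]
[  0   0 183 382 143  39  82 554 112   0   0   0   0   0   0   0   0   0
   0   0   0   0   0   0   0   0   0   0   0   0   0   0   0   0]
case 0.008 1653 medz 0.0232 [array([506.579,   7.443]), array([222.261,  98.01 ]), np.float64(0.792)]
[  0   0  56 329 158 453 639  18   0   0   0   0   0   0   0   0   0   0
   0   0   0   0   0   0   0   0   0   0   0   0   0   0   0   0]
flat 0.008 1465 medz 0.0302 [array([ 517.714, -177.636]), array([ 98.994, 222.584]), np.float64(84.695)]
[  0   0 131 353 126  22  19 301 492  21   0   0   0   0   0   0   0   0
   0   0   0   0   0   0   0   0   0   0   0   0   0   0   0   0]
large 0.008 2056 medz 0.0459 [array([ 478.344, -326.754]), array([222.136, 100.076]), np.float64(6.663)]
[  0   0 141 319 119  34  30  27  27  29  73 792 463   2   0   0   0   0
   0   0   0   0   0   0   0   0   0   0   0   0   0   0   0   0]
pile 0.02 1386 medz 0.0743 [array([559.118, 163.647]), array([94.656, 64.78 ]), np.float64(24.513)]
pile 0.055 975 medz 0.0763 [array([556.615, 165.761]), array([78.75 , 52.377]), np.float64(31.311)]
pile 0.09 426 medz 0.1225 [array([555.588, 162.032]), array([44.442, 45.024]), np.float64(76.169)]
pile 0.112 251 medz 0.124 [array([556.617, 160.55 ]), array([37.862, 24.849]), np.float64(51.768)]
[  0   0   0   0   0   0   0   0   0   0   0   0   0   0   0   0   0   0
   0   0   0   0   0   0   0   0   0   0   3   6 113 129   0   0]
[[432.77529062   0.         283.64262156]
 [  0.         432.77529062 209.41068326]
 [  0.           0.           1.        ]] [0.0019746  0.57996233 0.94285659]
```

Emit:
drive_tool:
  offset:
    - [36, -43, 0]
    - [72, -86, 0]
    - [108, -129, 0]
    - [144, -172, 0]
    - [180, -216, 0]
  angular:
    - [0, 0, -0.18]
    - [0, 0, -0.36]
    - [0, 0, -0.54]
    - [0, 0, -0.72]
    - [0, 0, -0.9]
  gripper: [85, 85, 85, 85, 85]
  newtons: 25

```text
time_s: 0.78
tcp_pos: [0.379, 0.3748, 0.2306]
eef_rot: [-0.0, 0.576, 0.817, -0.0]
wrist_force: [1.4, 0.4, -0.7]
grip_width: 0.0851
```

Emit:
drive_tool:
  offset:
    - [36, -43, 0]
    - [72, -86, 0]
    - [108, -129, 0]
    - [144, -172, 0]
    - [178, -214, 0]
  angular:
    - [0, 0, -0.185]
    - [0, 0, -0.37]
    - [0, 0, -0.555]
    - [0, 0, -0.74]
    - [0, 0, -0.925]
  gripper: [85, 85, 85, 85, 85]

```text
time_s: 1.4
tcp_pos: [0.558, 0.1593, 0.2306]
eef_rot: [-0.001, 0.882, 0.472, -0.0]
wrist_force: [0.8, 0.9, -0.3]
grip_width: 0.0849
```

Emit:
drive_tool:
  offset:
    - [0, 0, 0]
    - [0, 0, 0]
  angular:
    - [0, 0, -0.085]
    - [0, 0, -0.085]
  gripper: [85, 85]

```text
time_s: 1.65
tcp_pos: [0.558, 0.1588, 0.2302]
eef_rot: [-0.001, 0.901, 0.433, -0.001]
wrist_force: [-0.1, 0.7, 0.6]
grip_width: 0.0848
```

```bash
cat >> h.py <<'E'
def jaw():
    s=readout.sense(); w,x,y,z=s["eef_rot"]; a=2*np.degrees(np.arctan2(y,x))-90
    return np.round(s["tcp_pos"]*1000,1),round((a+180)%360-180,2)
def rects(c,bands,xy=None,r=.12):
    W=world(c).reshape(-1,3); W=W[np.isfinite(W[:,2])]
    if xy is not None: W=W[np.hypot(W[:,0]-xy[0],W[:,1]-xy[1])<r]
    for lo,hi in bands:
        m=W[(W[:,2]>lo)&(W[:,2]<hi)]
        (cx,cy),(a,b),t=cv2.minAreaRect((m[:,:2]*1000).astype(np.float32))
        if b>a: a,b,t=b,a,t-90
        print(lo,hi,len(m),"z",np.round(np.median(m[:,2])*1000,1),"c",round(cx,1),round(cy,1),"size",round(a,1),round(b,1),"long",round(t,1))
E
python3 - <<'E'
from h import *
print(jaw())
c=save("wrist","w1.png")
rects(c,[(.02,.15),(.055,.15),(.09,.15),(.112,.15)],(.556,.162),.08)
E
```

```text
(array([558. , 158.8, 230.2]), np.float64(-38.63))
0.02 0.15 5007 z 74.8 c 558.6 161.8 size 93.4 65.2 long 24.8
0.055 0.15 3977 z 98.1 c 555.4 163.4 size 78.8 52.1 long 31.4
0.09 0.15 2071 z 123.4 c 555.7 161.7 size 45.1 42.3 long -42.1
0.112 0.15 1254 z 124.2 c 556.2 158.8 size 37.7 24.8 long 52.3
```

View pics/w1.png

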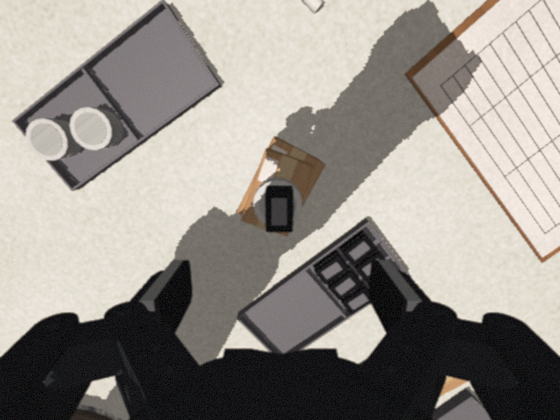

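The wrist view shows the case on the tin at (279,208), square to the jaws. Its measured centre is (556.3,159.5).

Emit:
drive_tool:
  offset:
    - [-1.5, 0.5, -50]
    - [-1.5, 0.5, -95]
    - [-1.5, 0.5, -115]
    - [-1.5, 0.5, -124]
    - [-1.5, 0.5, -124]
  angular:
    - [0, 0, 0.01]
    - [0, 0, 0.01]
    - [0, 0, 0.01]
    - [0, 0, 0.01]
    - [0, 0, 0.01]
  gripper: [85, 60, 50, 40, 40]
  newtons: 25

```text
time_s: 2.33
tcp_pos: [0.5558, 0.1608, 0.1063]
eef_rot: [-0.001, 0.898, 0.44, -0.001]
wrist_force: [-0.1, 0.2, 0.3]
grip_width: 0.04
```

```bash
python3 - <<'E'
from h import *
s=readout.sense(); print(jaw(),s["grip_width"],s["wrist_force"])
c=save("wrist","w2.png",(160,120,440,330),2)
E
```

```text
(array([555.8, 160.8, 106.3]), np.float64(-37.78)) 0.04002587804943842 [-0.11922046  0.1782661   0.27865258]
```

View pics/w2.png

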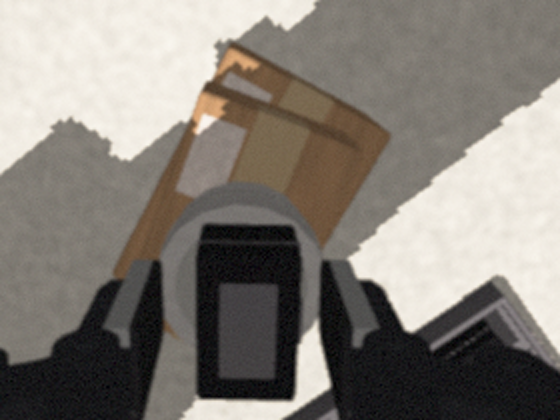

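The case lies between the pads, with crop gaps of 35 px on the left and 22 px on the right. I'll nudge about 1.4 mm along the jaw axis and close.

Emit:
drive_tool:
  offset:
    - [1, -1, 0]
    - [1, -1, 0]
    - [1, -1, 0]
    - [1, -1, 0]
    - [1, -1, 0]
  angular:
    - [0, 0, 0]
    - [0, 0, 0]
    - [0, 0, 0]
    - [0, 0, 0]
    - [0, 0, 0]
  gripper: [40, 30, 20, 20, 20]
  newtons: 25

```text
time_s: 3.0
tcp_pos: [0.5579, 0.1599, 0.1077]
eef_rot: [-0.001, 0.898, 0.44, 0.001]
wrist_force: [-0.3, -0.1, 6.5]
grip_width: 0.0238
```

Emit:
drive_tool:
  offset:
    - [0, 0, 5]
    - [0, 0, 20]
    - [0, 0, 50]
    - [0, 0, 50]
  angular:
    - [0, 0, 0]
    - [0, 0, 0]
    - [0, 0, 0]
    - [0, 0, 0]
  gripper: [18, 18, 18, 18]

```text
time_s: 3.5
tcp_pos: [0.5595, 0.1601, 0.1606]
eef_rot: [-0.001, 0.898, 0.44, 0.003]
wrist_force: [-0.1, -0.1, -1.3]
grip_width: 0.0236
```

Emit:
drive_tool:
  offset:
    - [-20, -30, 0]
    - [-41, -61, 0]
    - [-63, -92, 0]
    - [-84, -123, 0]
    - [-104.5, -153.5, 0]
  angular:
    - [0, 0, -0.18]
    - [0, 0, -0.36]
    - [0, 0, -0.54]
    - [0, 0, -0.72]
    - [0, 0, -0.897]
  gripper: [18, 18, 18, 18, 18]

```text
time_s: 4.12
tcp_pos: [0.4539, 0.0057, 0.1605]
eef_rot: [0.0, 1.0, 0.004, 0.003]
wrist_force: [0.2, -0.1, 1.0]
grip_width: 0.0232
```

Emit:
drive_tool:
  offset:
    - [0, 0, -50]
    - [0, 0, -90]
    - [0, 0, -110]
    - [0, 0, -110]
  angular:
    - [0, 0, 0]
    - [0, 0, 0]
    - [0, 0, 0]
    - [0, 0, 0]
  gripper: [18, 18, 18, 18]

```text
time_s: 4.62
tcp_pos: [0.4527, 0.0053, 0.0494]
eef_rot: [0.001, 1.0, 0.004, 0.001]
wrist_force: [-0.7, -0.6, -0.7]
grip_width: 0.0234
```

```bash
python3 - <<'E'
from h import *
s=readout.sense(); print(jaw(),s["grip_width"],s["wrist_force"])
c=save("wrist","w3.png")
E
```

```text
(array([452.7,   5.3,  49.4]), np.float64(-89.59)) 0.0234433907263512 [-0.68903785 -0.62993014 -0.6883086 ]
```

View pics/w3.png

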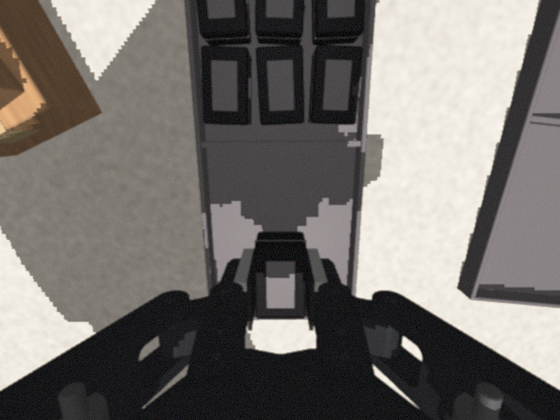

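The case hangs centred over the empty compartment at (280,285), in line with the walls.

Emit:
drive_tool:
  offset:
    - [2, 1, -15]
    - [2, 1, -30]
    - [2, 1, -37]
    - [2, 1, -39.5]
    - [2, 1, -39.5]
  angular:
    - [0, 0, 0]
    - [0, 0, 0]
    - [0, 0, 0]
    - [0, 0, 0]
    - [0, 0, 0]
  gripper: [18, 18, 18, 18, 18]

```text
time_s: 5.3
tcp_pos: [0.4555, 0.0062, 0.0108]
eef_rot: [0.001, 1.0, 0.003, 0.002]
wrist_force: [-0.6, 0.6, -1.0]
grip_width: 0.0237
```

Emit:
drive_tool:
  offset:
    - [0, 0, -1]
    - [0, 0, -2]
    - [0, 0, -2.5]
  angular:
    - [0, 0, 0]
    - [0, 0, 0]
    - [0, 0, 0]
  gripper: [18, 18, 18]

```text
time_s: 5.68
tcp_pos: [0.4556, 0.0063, 0.0084]
eef_rot: [0.001, 1.0, 0.004, 0.002]
wrist_force: [-0.3, 0.8, -0.7]
grip_width: 0.0233
```

Emit:
drive_tool:
  offset:
    - [0, 0, -0.8]
    - [0, 0, -1.5]
    - [0, 0, -2]
    - [0, 0, -2]
  angular:
    - [0, 0, 0]
    - [0, 0, 0]
    - [0, 0, 0]
    - [0, 0, 0]
  gripper: [18, 18, 18, 18]

```text
time_s: 6.18
tcp_pos: [0.4557, 0.0063, 0.0076]
eef_rot: [-0.0, 1.0, 0.003, 0.002]
wrist_force: [-5.8, -0.1, 23.8]
grip_width: 0.0235
```

Emit:
drive_tool:
  offset:
    - [0, 0, 0.2]
    - [0, 0, 0.2]
    - [0, 0, 0.2]
    - [0, 0, 0.5]
    - [0, 0, 0.5]
  angular:
    - [0, 0, 0]
    - [0, 0, 0]
    - [0, 0, 0]
    - [0, 0, 0]
    - [0, 0, 0]
  gripper: [18, 18, 40, 40, 40]

```text
time_s: 6.8
tcp_pos: [0.4557, 0.0063, 0.008]
eef_rot: [-0.0, 1.0, 0.003, 0.002]
wrist_force: [0.3, -0.1, 0.1]
grip_width: 0.0401
```

Emit:
drive_tool:
  offset:
    - [0, 0, 20]
    - [0, 0, 60]
    - [0, 0, 110]
    - [0, 0, 160]
    - [0, 0, 165]
  angular:
    - [0, 0, 0]
    - [0, 0, 0]
    - [0, 0, 0]
    - [0, 0, 0]
    - [0, 0, 0]
  gripper: [40, 50, 85, 85, 85]

```text
time_s: 7.42
tcp_pos: [0.4574, 0.0065, 0.1758]
eef_rot: [-0.001, 1.0, 0.003, 0.005]
wrist_force: [-0.4, -0.5, -0.5]
grip_width: 0.0851
```

```bash
python3 - <<'E'
from h import *
s=readout.sense(); print(jaw(),s["grip_width"],s["wrist_force"])
c=capture("wrist")
rects(c,[(.018,.05)],(.455,.006),.035)
c=save("top","t4.png",(70,140,470,330),2)
rects(c,[(.018,.05)],(.455,.006),.035)
rects(c,[(.02,.15),(.055,.15),(.085,.15)],(.556,.162),.08)
E
```

```text
(array([457.4,   6.5, 175.8]), np.float64(-89.61)) 0.0850526242857909 [-0.39437259 -0.53867182 -0.52768871]
0.018 0.05 895 z 24.2 c 453.3 5.8 size 37.9 24.2 long 1.3
0.018 0.05 0 z nan c 0.0 0.0 size 0.0 0.0 long 0.0
0.02 0.15 1390 z 74.2 c 559.2 163.6 size 94.8 65.0 long 24.0
0.055 0.15 978 z 76.2 c 556.6 165.7 size 78.9 52.1 long 31.5
0.085 0.15 423 z 102.3 c 556.1 162.0 size 45.0 44.7 long 2.9
  return _methods._mean(a, axis=axis, dtype=dtype,
  ret = ret.dtype.type(ret / rcount)
```

View pics/t4.png

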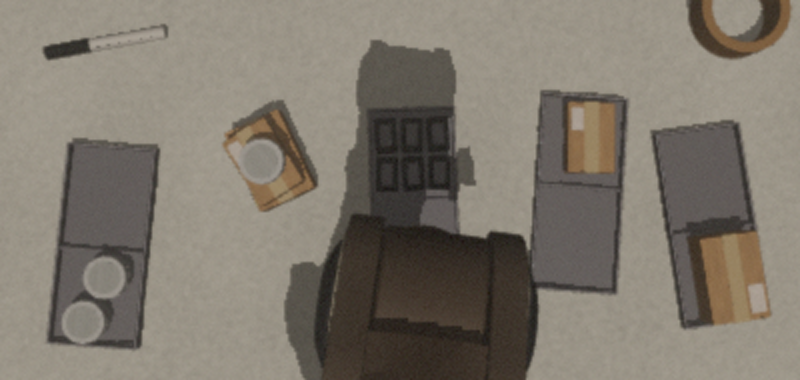

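The case sits flat in its compartment: top at about 25 mm, long axis within 0.5° of the tray. The tin is now the top of the pile, at crop (262,160), or (556,162) mm.

Emit:
drive_tool:
  offset:
    - [20, 31, 0]
    - [40, 62, 0]
    - [60, 93, 0]
    - [80, 124, 0]
    - [98.5, 155.5, 0]
  angular:
    - [0, 0, 0.18]
    - [0, 0, 0.36]
    - [0, 0, 0.54]
    - [0, 0, 0.72]
    - [0, 0, 0.9]
  gripper: [85, 85, 85, 85, 85]

```text
time_s: 8.15
tcp_pos: [0.554, 0.163, 0.1711]
eef_rot: [-0.002, 0.898, 0.441, 0.001]
wrist_force: [0.9, -0.6, 0.7]
grip_width: 0.0854
```

Emit:
drive_tool:
  offset:
    - [0, 0, -40]
    - [0, 0, -75]
    - [0, 0, -90]
    - [0, 0, -95]
    - [0, 0, -95]
  angular:
    - [0, 0, 0]
    - [0, 0, 0]
    - [0, 0, 0]
    - [0, 0, 0]
    - [0, 0, 0]
  gripper: [85, 75, 65, 60, 60]
  newtons: 30

```text
time_s: 8.78
tcp_pos: [0.5543, 0.1629, 0.0764]
eef_rot: [-0.002, 0.898, 0.441, 0.001]
wrist_force: [-0.1, 0.4, 0.7]
grip_width: 0.0604
```

```bash
python3 - <<'E'
from h import *
s=readout.sense(); print(jaw(),s["grip_width"],s["wrist_force"])
c=save("wrist","w5.png",(160,120,440,330),2)
E
```

```text
(array([554.3, 162.9,  76.4]), np.float64(-37.7)) 0.06036705317818904 [-0.10151767  0.36795209  0.6767243 ]
```

View pics/w5.png

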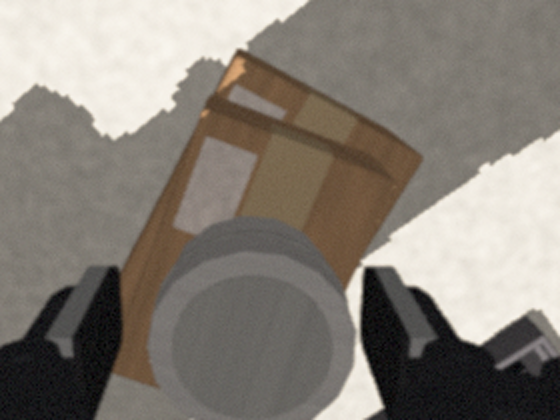

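The tin is centred at crop (253,340), with gaps of 28 px on the left and 9 px on the right. I'll shift about 2.2 mm along the jaw axis and up 3 mm, then close.

Emit:
drive_tool:
  offset:
    - [1.8, -1.3, 3]
    - [1.8, -1.3, 3]
    - [1.8, -1.3, 3]
    - [1.8, -1.3, 3]
    - [1.8, -1.3, 3]
  angular:
    - [0, 0, 0]
    - [0, 0, 0]
    - [0, 0, 0]
    - [0, 0, 0]
    - [0, 0, 0]
  gripper: [60, 55, 42, 40, 40]
  newtons: 30

```text
time_s: 9.45
tcp_pos: [0.5568, 0.1619, 0.0808]
eef_rot: [-0.002, 0.898, 0.441, 0.002]
wrist_force: [-1.2, -0.9, 6.1]
grip_width: 0.0448
```

Emit:
drive_tool:
  offset:
    - [0, 0, 5]
    - [0, 0, 20]
    - [0, 0, 60]
    - [0, 0, 70]
  angular:
    - [0, 0, 0]
    - [0, 0, 0]
    - [0, 0, 0]
    - [0, 0, 0]
  gripper: [40, 40, 40, 40]

```text
time_s: 9.95
tcp_pos: [0.5583, 0.1621, 0.1539]
eef_rot: [-0.002, 0.898, 0.441, 0.004]
wrist_force: [0.3, -0.3, -1.5]
grip_width: 0.0448
```

Emit:
drive_tool:
  offset:
    - [-7, 37, 0]
    - [-14, 74, 0]
    - [-22, 111, 0]
    - [-29, 148, 0]
    - [-36.5, 184.3, 0]
  angular:
    - [0, 0, 0.11]
    - [0, 0, 0.22]
    - [0, 0, 0.33]
    - [0, 0, 0.44]
    - [0, 0, 0.557]
  gripper: [40, 40, 40, 40, 40]

```text
time_s: 10.58
tcp_pos: [0.5201, 0.3497, 0.153]
eef_rot: [-0.003, 0.739, 0.674, 0.003]
wrist_force: [0.6, 0.8, -1.3]
grip_width: 0.0443
```

Emit:
drive_tool:
  offset:
    - [0, 0, -45]
    - [0, 0, -85]
    - [0, 0, -105]
    - [0, 0, -105]
  angular:
    - [0, 0, 0]
    - [0, 0, 0]
    - [0, 0, 0]
    - [0, 0, 0]
  gripper: [40, 40, 40, 40]

```text
time_s: 11.08
tcp_pos: [0.5189, 0.3499, 0.0465]
eef_rot: [-0.004, 0.738, 0.674, 0.001]
wrist_force: [0.1, -0.1, 0.0]
grip_width: 0.0446
```

```bash
python3 - <<'E'
from h import *
s=readout.sense(); print(jaw(),s["grip_width"],s["wrist_force"])
c=save("wrist","w6.png")
E
```

```text
(array([518.9, 349.9,  46.5]), np.float64(-5.17)) 0.044634213427036204 [ 0.05828628 -0.12415515  0.02048779]
```

View pics/w6.png

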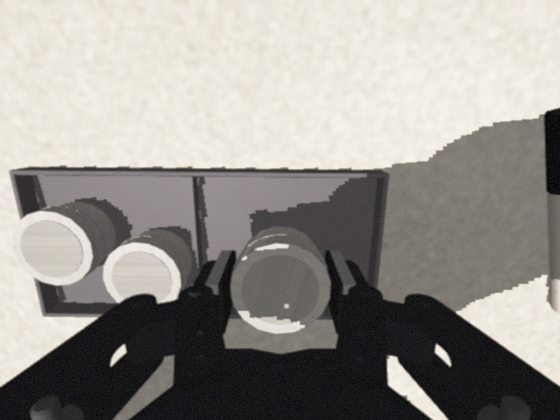

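The tin is upright in the jaws at (280,285) over the empty compartment, about 3 mm off centre.

Emit:
drive_tool:
  offset:
    - [3, -3.5, -10]
    - [3, -3.5, -24]
    - [3, -3.5, -32]
    - [3, -3.5, -35]
    - [3, -3.5, -35]
  angular:
    - [0, 0, -0.01]
    - [0, 0, -0.01]
    - [0, 0, -0.01]
    - [0, 0, -0.01]
    - [0, 0, -0.01]
  gripper: [40, 40, 40, 40, 40]

```text
time_s: 11.75
tcp_pos: [0.5229, 0.3466, 0.0128]
eef_rot: [-0.003, 0.742, 0.671, 0.002]
wrist_force: [0.4, 0.3, -0.7]
grip_width: 0.0447
```

Emit:
drive_tool:
  offset:
    - [0, 0, -1]
    - [0, 0, -2]
    - [0, 0, -2]
  angular:
    - [0, 0, 0]
    - [0, 0, 0]
    - [0, 0, 0]
  gripper: [40, 40, 40]

```text
time_s: 12.12
tcp_pos: [0.5229, 0.3467, 0.0109]
eef_rot: [-0.003, 0.742, 0.671, 0.002]
wrist_force: [-0.1, -0.4, -1.5]
grip_width: 0.0449
```

Emit:
drive_tool:
  offset:
    - [0, 0, -0.7]
    - [0, 0, -1.4]
    - [0, 0, -2]
    - [0, 0, -2]
  angular:
    - [0, 0, 0]
    - [0, 0, 0]
    - [0, 0, 0]
    - [0, 0, 0]
  gripper: [40, 40, 40, 40]

```text
time_s: 12.62
tcp_pos: [0.5229, 0.3467, 0.0089]
eef_rot: [-0.003, 0.742, 0.671, 0.002]
wrist_force: [-0.9, 0.2, -0.6]
grip_width: 0.0447
```

Emit:
drive_tool:
  offset:
    - [0, 0, -0.5]
    - [0, 0, -1]
    - [0, 0, -1]
  angular:
    - [0, 0, 0]
    - [0, 0, 0]
    - [0, 0, 0]
  gripper: [40, 40, 40]

```text
time_s: 13.0
tcp_pos: [0.5229, 0.3467, 0.0089]
eef_rot: [-0.004, 0.742, 0.671, 0.002]
wrist_force: [-3.4, -2.0, 7.7]
grip_width: 0.0444
```

Emit:
drive_tool:
  offset:
    - [0, 0, 0]
    - [0, 0, 0]
    - [0, 0, 0]
    - [0, 0, 0]
    - [0, 0, 20]
  angular:
    - [0, 0, 0]
    - [0, 0, 0]
    - [0, 0, 0]
    - [0, 0, 0]
    - [0, 0, 0]
  gripper: [40, 58, 58, 58, 58]

```text
time_s: 13.62
tcp_pos: [0.5219, 0.346, 0.0281]
eef_rot: [-0.004, 0.742, 0.671, 0.001]
wrist_force: [0.4, -0.6, 0.7]
grip_width: 0.0581
```

Emit:
drive_tool:
  offset:
    - [0, 0, 40]
    - [0, 0, 90]
    - [0, 0, 120]
    - [-10, -30, 130]
    - [-20, -70, 130]
  angular:
    - [0, 0, 0]
    - [0, 0, 0]
    - [0, 0, 0]
    - [0, 0, -0.15]
    - [0, 0, -0.3]
  gripper: [60, 85, 85, 85, 85]

```text
time_s: 14.25
tcp_pos: [0.5024, 0.2764, 0.1606]
eef_rot: [-0.004, 0.835, 0.551, 0.003]
wrist_force: [0.5, -0.3, -0.6]
grip_width: 0.0853
```

```bash
python3 - <<'E'
from h import *
s=readout.sense(); print(jaw(),s["grip_width"],s["wrist_force"])
c=save("top","t7.png",(70,140,470,330),2)
rects(c,[(.02,.05)],(.522,.346),.04)
rects(c,[(.02,.15),(.06,.15)],(.556,.162),.08)
c=capture("wrist")
rects(c,[(.02,.05)],(.522,.346),.04)
E
```

```text
(array([502.4, 276.4, 160.6]), np.float64(-23.17)) 0.08528240917624566 [ 0.54300459 -0.3131158  -0.62830182]
0.02 0.05 2 z 31.5 c 528.8 327.1 size 2.3 0.0 long -165.6
0.02 0.15 1389 z 73.3 c 558.9 163.5 size 94.3 64.4 long 24.4
0.06 0.15 963 z 74.3 c 556.5 165.5 size 78.7 52.3 long 31.6
0.02 0.05 2269 z 30.5 c 522.0 344.8 size 45.2 44.9 long -44.1
```

Emit:
drive_tool:
  offset:
    - [14, -28, 0]
    - [28, -56, 0]
    - [42, -84, 0]
    - [54, -112, -20]
    - [54, -112, -50]
  angular:
    - [0, 0, -0.16]
    - [0, 0, -0.32]
    - [0, 0, -0.48]
    - [0, 0, -0.617]
    - [0, 0, -0.617]
  gripper: [85, 85, 85, 85, 85]

```text
time_s: 14.98
tcp_pos: [0.5581, 0.157, 0.1116]
eef_rot: [-0.002, 0.964, 0.266, 0.004]
wrist_force: [-0.7, 0.5, 0.0]
grip_width: 0.0848
```

Emit:
drive_tool:
  offset:
    - [0, 0, -20]
    - [0, 0, -38]
    - [0, 0, -46]
    - [0, 0, -46]
  angular:
    - [0, 0, 0]
    - [0, 0, 0]
    - [0, 0, 0]
    - [0, 0, 0]
  gripper: [85, 80, 72, 68]

```text
time_s: 15.48
tcp_pos: [0.558, 0.1572, 0.0656]
eef_rot: [-0.002, 0.964, 0.267, 0.004]
wrist_force: [-0.6, 1.0, -0.8]
grip_width: 0.0679
```

```bash
python3 - <<'E'
from h import *
s=readout.sense(); print(jaw(),s["grip_width"],s["wrist_force"])
c=save("wrist","w8.png",(140,120,440,330),2)
E
```

```text
(array([558. , 157.2,  65.6]), np.float64(-59.08)) 0.06793669341128519 [-0.60580074  0.95796192 -0.83597753]
```

View pics/w8.png

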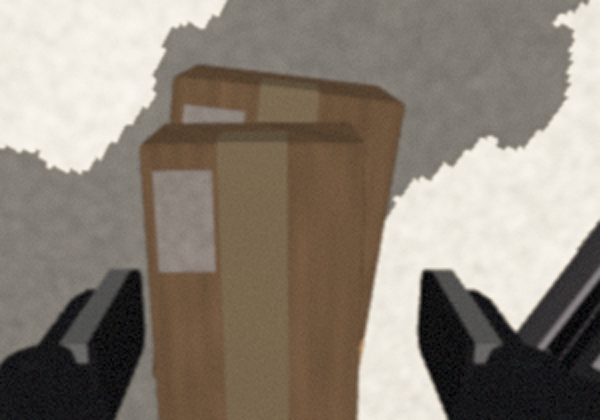

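The jaws are off to the right of the flat carton, with gaps of about 10 px left and 60 px right, which is about 6.5 mm. I'll correct that, then descend to 54 mm and close.

Emit:
drive_tool:
  offset:
    - [-1.5, 7, 0]
    - [-1.5, 7, -3]
    - [-1.5, 7, -10]
    - [-1.5, 7, -12]
    - [-1.5, 7, -12]
  angular:
    - [0, 0, 0.01]
    - [0, 0, 0.01]
    - [0, 0, 0.01]
    - [0, 0, 0.01]
    - [0, 0, 0.01]
  gripper: [68, 68, 68, 68, 68]
  newtons: 35

```text
time_s: 16.15
tcp_pos: [0.5567, 0.1639, 0.0537]
eef_rot: [-0.002, 0.963, 0.271, 0.004]
wrist_force: [0.5, 0.5, -0.6]
grip_width: 0.0679
```

Emit:
drive_tool:
  offset:
    - [0, 0, 0]
    - [0, 0, 0]
    - [0, 0, 0]
    - [0, 0, 0]
  angular:
    - [0, 0, 0]
    - [0, 0, 0]
    - [0, 0, 0]
    - [0, 0, 0]
  gripper: [58, 48, 46, 46]

```text
time_s: 16.65
tcp_pos: [0.5569, 0.1638, 0.0539]
eef_rot: [-0.002, 0.963, 0.271, 0.004]
wrist_force: [0.9, -0.7, 2.8]
grip_width: 0.0513
```

Emit:
drive_tool:
  offset:
    - [0, 0, 4]
    - [0, 0, 15]
    - [0, 0, 45]
    - [0, 0, 60]
    - [0, 0, 60]
  angular:
    - [0, 0, 0]
    - [0, 0, 0]
    - [0, 0, 0]
    - [0, 0, 0]
    - [0, 0, 0]
  gripper: [46, 46, 46, 46, 46]

```text
time_s: 17.27
tcp_pos: [0.5576, 0.1642, 0.1151]
eef_rot: [-0.003, 0.963, 0.271, 0.005]
wrist_force: [-0.2, 0.4, -1.4]
grip_width: 0.0514
```

```bash
python3 - <<'E'
from h import *
s=readout.sense(); print(jaw(),s["grip_width"],s["wrist_force"])
c=save("wrist","w9.png")
rects(c,[(.03,.055)],(.556,.162),.09)
E
```

```text
(array([557.6, 164.2, 115.1]), np.float64(-58.53)) 0.05135960578988878 [-0.19429234  0.42803174 -1.38303825]
0.03 0.055 2635 z 44.3 c 590.5 175.8 size 64.2 23.7 long -65.1
```

View pics/w9.png

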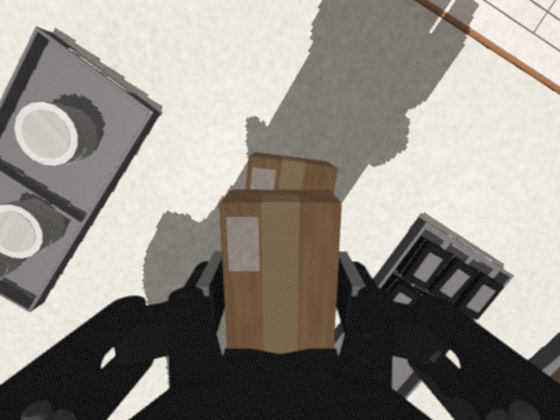

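The flat carton is held level and centred, and the large carton is left behind undisturbed. The tin stands in its compartment at (47,133).

Emit:
drive_tool:
  offset:
    - [-12, -45, 0]
    - [-26, -95, 0]
    - [-40, -146, 0]
    - [-53, -197, 0]
    - [-66, -245, 0]
  angular:
    - [0, 0, -0.1]
    - [0, 0, -0.22]
    - [0, 0, -0.34]
    - [0, 0, -0.46]
    - [0, 0, -0.55]
  gripper: [46, 46, 46, 46, 46]

```text
time_s: 17.95
tcp_pos: [0.4897, -0.0823, 0.1133]
eef_rot: [-0.001, 1.0, -0.002, 0.005]
wrist_force: [-0.5, 0.6, -1.3]
grip_width: 0.0513
```

Emit:
drive_tool:
  offset:
    - [-13, -46, 0]
    - [-25, -92, 0]
    - [-25, -92, -30]
    - [-25, -92, -60]
    - [-25, -92, -65]
  angular:
    - [0, 0, -0.05]
    - [0, 0, -0.09]
    - [0, 0, -0.09]
    - [0, 0, -0.09]
    - [0, 0, -0.09]
  gripper: [46, 46, 46, 46, 46]

```text
time_s: 18.58
tcp_pos: [0.4628, -0.174, 0.0463]
eef_rot: [-0.001, 0.999, -0.047, 0.002]
wrist_force: [0.0, 0.9, -1.6]
grip_width: 0.0511
```

```bash
python3 - <<'E'
from h import *
s=readout.sense(); print(jaw(),s["grip_width"],s["wrist_force"])
c=save("wrist","w10.png")
E
```

```text
(array([ 462.8, -174. ,   46.3]), np.float64(-95.41)) 0.05114618968292 [ 0.00858052  0.89248649 -1.62220096]
```

View pics/w10.png

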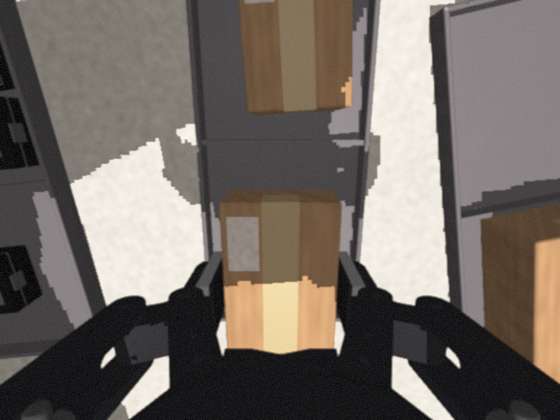

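The flat carton is aligned over the empty compartment, centred between the walls at columns 200–365.

Emit:
drive_tool:
  offset:
    - [3, 1, -12]
    - [3, 1, -24]
    - [3, 1, -31]
    - [3, 1, -33]
    - [3, 1, -33]
  angular:
    - [0, 0, 0]
    - [0, 0, 0]
    - [0, 0, 0]
    - [0, 0, 0]
    - [0, 0, 0]
  gripper: [46, 46, 46, 46, 46]

```text
time_s: 19.25
tcp_pos: [0.4663, -0.1733, 0.0139]
eef_rot: [-0.001, 0.999, -0.047, 0.003]
wrist_force: [-0.1, 0.2, -1.9]
grip_width: 0.0513
```

Emit:
drive_tool:
  offset:
    - [0, 0, -0.7]
    - [0, 0, -1.4]
    - [0, 0, -1.4]
  angular:
    - [0, 0, 0]
    - [0, 0, 0]
    - [0, 0, 0]
  gripper: [46, 46, 46]

```text
time_s: 19.62
tcp_pos: [0.4664, -0.1733, 0.0126]
eef_rot: [-0.001, 0.999, -0.047, 0.003]
wrist_force: [-0.0, -0.8, -1.4]
grip_width: 0.0513
```

Emit:
drive_tool:
  offset:
    - [0, 0, -0.5]
    - [0, 0, -1]
    - [0, 0, -1]
  angular:
    - [0, 0, 0]
    - [0, 0, 0]
    - [0, 0, 0]
  gripper: [46, 46, 46]

```text
time_s: 20.0
tcp_pos: [0.4664, -0.1732, 0.0119]
eef_rot: [-0.001, 0.999, -0.047, 0.003]
wrist_force: [-2.6, 1.6, 5.2]
grip_width: 0.0513
```

Emit:
drive_tool:
  offset:
    - [0, 0, 0]
    - [0, 0, 0]
    - [0, 0, 0]
    - [0, 0, 4]
    - [0, 0, 20]
  angular:
    - [0, 0, 0]
    - [0, 0, 0]
    - [0, 0, 0]
    - [0, 0, 0]
    - [0, 0, 0]
  gripper: [46, 58, 58, 58, 58]

```text
time_s: 20.62
tcp_pos: [0.4658, -0.1732, 0.032]
eef_rot: [-0.001, 0.999, -0.047, 0.002]
wrist_force: [-0.6, -0.5, -0.3]
grip_width: 0.058
```

Emit:
drive_tool:
  offset:
    - [0, 0, 30]
    - [0, 0, 80]
    - [0, 0, 110]
    - [12, 45, 110]
    - [24, 95, 110]
  angular:
    - [0, 0, 0]
    - [0, 0, 0]
    - [0, 0, 0]
    - [0, 0, 0.1]
    - [0, 0, 0.22]
  gripper: [62, 85, 85, 85, 85]

```text
time_s: 21.25
tcp_pos: [0.4905, -0.0778, 0.1438]
eef_rot: [-0.001, 0.998, 0.063, 0.003]
wrist_force: [0.4, 0.1, -0.2]
grip_width: 0.085
```

```bash
python3 - <<'E'
from h import *
s=readout.sense(); print(jaw(),s["grip_width"],s["wrist_force"])
c=capture("wrist")
rects(c,[(.022,.05)],(.466,-.173),.05)
c=capture("top")
rects(c,[(.02,.15)],(.556,.162),.08)
rects(c,[(.022,.05)],(.466,-.173),.05)
E
```

```text
(array([490.5, -77.8, 143.8]), np.float64(-82.76)) 0.08496411317496413 [ 0.36356614  0.10122154 -0.24875097]
0.022 0.05 4164 z 32.2 c 465.0 -173.3 size 79.0 52.9 long -5.4
0.02 0.15 1353 z 44.3 c 558.9 163.6 size 94.3 64.6 long 24.3
0.022 0.05 0 z nan c 0.0 0.0 size 0.0 0.0 long 0.0
  return _methods._mean(a, axis=axis, dtype=dtype,
  ret = ret.dtype.type(ret / rcount)
```

Emit:
drive_tool:
  offset:
    - [14, 48, 0]
    - [28, 96, 0]
    - [42, 145, 0]
    - [56, 193, 0]
    - [68, 241, -10]
  angular:
    - [0, 0, 0.06]
    - [0, 0, 0.12]
    - [0, 0, 0.18]
    - [0, 0, 0.24]
    - [0, 0, 0.3]
  gripper: [85, 85, 85, 85, 85]

```text
time_s: 21.98
tcp_pos: [0.5604, 0.1693, 0.1344]
eef_rot: [-0.003, 0.976, 0.216, 0.004]
wrist_force: [0.2, -1.0, 0.5]
grip_width: 0.0849
```

Emit:
drive_tool:
  offset:
    - [0, 0, -35]
    - [0, 0, -65]
    - [0, 0, -80]
    - [0, 0, -80]
  angular:
    - [0, 0, 0]
    - [0, 0, 0]
    - [0, 0, 0]
    - [0, 0, 0]
  gripper: [85, 85, 83, 80]

```text
time_s: 22.48
tcp_pos: [0.5602, 0.1685, 0.0543]
eef_rot: [-0.003, 0.976, 0.216, 0.003]
wrist_force: [-0.5, 0.8, 0.6]
grip_width: 0.0804
```

```bash
python3 - <<'E'
from h import *
s=readout.sense(); print(jaw(),s["grip_width"],s["wrist_force"])
c=save("wrist","w11.png",(140,120,440,330),2)
E
```

```text
(array([560.2, 168.5,  54.3]), np.float64(-65.08)) 0.08038315961944653 [-0.49161639  0.76558886  0.63459976]
```

View pics/w11.png

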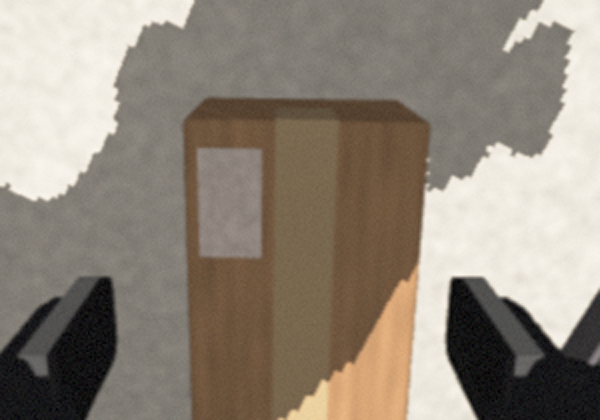

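The jaws are off to the left of the large carton, with gaps of 73 px left and 35 px right, about 5 mm. Correcting and descending.

Emit:
drive_tool:
  offset:
    - [-1, -6, 0]
    - [-1, -6, -5]
    - [-1, -6, -20]
    - [-1, -6, -34]
    - [-1, -6, -39]
  angular:
    - [0, 0, -0.01]
    - [0, 0, -0.01]
    - [0, 0, -0.01]
    - [0, 0, -0.01]
    - [0, 0, -0.01]
  gripper: [80, 80, 80, 80, 80]
  newtons: 45

```text
time_s: 23.15
tcp_pos: [0.5589, 0.1625, 0.0145]
eef_rot: [-0.002, 0.977, 0.211, 0.003]
wrist_force: [-0.0, -0.3, 0.5]
grip_width: 0.0799
```

Emit:
drive_tool:
  offset:
    - [0, 0, 0]
    - [0, 0, 0]
    - [0, 0, 0]
    - [0, 0, 0]
    - [0, 0, 0]
  angular:
    - [0, 0, 0]
    - [0, 0, 0]
    - [0, 0, 0]
    - [0, 0, 0]
    - [0, 0, 0]
  gripper: [70, 60, 58, 58, 58]

```text
time_s: 23.78
tcp_pos: [0.5588, 0.1626, 0.0144]
eef_rot: [-0.002, 0.977, 0.211, 0.003]
wrist_force: [-0.2, 0.1, -3.4]
grip_width: 0.0632
```

Emit:
drive_tool:
  offset:
    - [0, 0, 4]
    - [0, 0, 15]
    - [0, 0, 45]
    - [0, 0, 75]
    - [0, 0, 75]
  angular:
    - [0, 0, 0]
    - [0, 0, 0]
    - [0, 0, 0]
    - [0, 0, 0]
    - [0, 0, 0]
  gripper: [58, 58, 58, 58, 58]

```text
time_s: 24.4
tcp_pos: [0.5605, 0.163, 0.0922]
eef_rot: [-0.003, 0.977, 0.211, 0.005]
wrist_force: [-0.2, 0.7, -3.9]
grip_width: 0.0633
```

```bash
python3 - <<'E'
from h import *
s=readout.sense(); print(jaw(),s["grip_width"],s["wrist_force"])
c=save("wrist","w12.png")
E
```

```text
(array([560.5, 163. ,  92.2]), np.float64(-65.65)) 0.06326982965064276 [-0.15362561  0.71659178 -3.87425421]
```

View pics/w12.png

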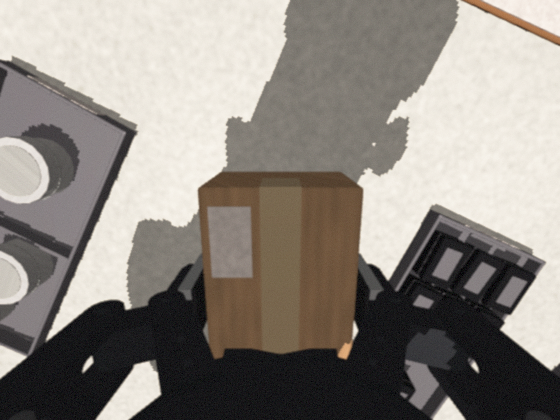

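The large carton is held level and centred.

Emit:
drive_tool:
  offset:
    - [-3, -45, 5]
    - [-6, -100, 10]
    - [-10, -155, 10]
    - [-13, -210, 10]
    - [-17, -265, 10]
  angular:
    - [0, 0, -0.04]
    - [0, 0, -0.08]
    - [0, 0, -0.12]
    - [0, 0, -0.16]
    - [0, 0, -0.2]
  gripper: [58, 58, 58, 58, 58]

```text
time_s: 25.08
tcp_pos: [0.5415, -0.1034, 0.0996]
eef_rot: [-0.003, 0.994, 0.112, 0.003]
wrist_force: [1.1, -0.8, -2.6]
grip_width: 0.0632
```

Emit:
drive_tool:
  offset:
    - [-3, -50, 0]
    - [-7, -100, 0]
    - [-10, -150, 0]
    - [-13, -190, 0]
    - [-14, -219, 0]
  angular:
    - [0, 0, -0.03]
    - [0, 0, -0.06]
    - [0, 0, -0.09]
    - [0, 0, -0.108]
    - [0, 0, -0.108]
  gripper: [58, 58, 58, 58, 58]

```text
time_s: 25.7
tcp_pos: [0.5261, -0.3242, 0.0983]
eef_rot: [-0.003, 0.998, 0.057, 0.003]
wrist_force: [0.4, 0.4, -2.3]
grip_width: 0.0631
```

Emit:
drive_tool:
  offset:
    - [0, 0, -20]
    - [0, 0, -40]
    - [0, 0, -50]
    - [0, 0, -50]
  angular:
    - [0, 0, 0]
    - [0, 0, 0]
    - [0, 0, 0]
    - [0, 0, 0]
  gripper: [58, 58, 58, 58]

```text
time_s: 26.2
tcp_pos: [0.5258, -0.3228, 0.0469]
eef_rot: [-0.003, 0.998, 0.058, 0.002]
wrist_force: [-0.5, 0.2, -2.7]
grip_width: 0.0634
```

```bash
python3 - <<'E'
from h import *
s=readout.sense(); print(jaw(),s["grip_width"],s["wrist_force"])
c=save("wrist","w13.png")
E
```

```text
(array([ 525.8, -322.8,   46.9]), np.float64(-83.37)) 0.06336888425046966 [-0.45383593  0.16405667 -2.67807648]
```

View pics/w13.png

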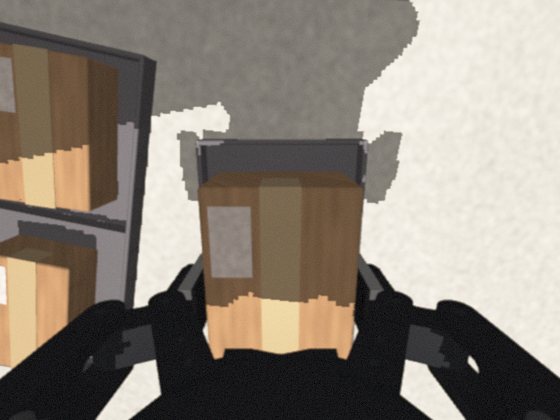

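Aligned between the tray walls (columns 200–365), with the end wall visible ahead at row 145.

Emit:
drive_tool:
  offset:
    - [3.5, 2, -6]
    - [3.5, 2, -16]
    - [3.5, 2, -24]
    - [3.5, 2, -27]
    - [3.5, 2, -27]
  angular:
    - [0, 0, 0]
    - [0, 0, 0]
    - [0, 0, 0]
    - [0, 0, 0]
    - [0, 0, 0]
  gripper: [58, 58, 58, 58, 58]

```text
time_s: 26.88
tcp_pos: [0.5295, -0.3215, 0.0206]
eef_rot: [-0.003, 0.998, 0.058, 0.002]
wrist_force: [-0.0, -0.0, -3.3]
grip_width: 0.0631
```

Emit:
drive_tool:
  offset:
    - [0, 0, -0.7]
    - [0, 0, -1.4]
    - [0, 0, -1.4]
  angular:
    - [0, 0, 0]
    - [0, 0, 0]
    - [0, 0, 0]
  gripper: [58, 58, 58]

```text
time_s: 27.25
tcp_pos: [0.5295, -0.3216, 0.0193]
eef_rot: [-0.003, 0.998, 0.058, 0.002]
wrist_force: [-0.2, -0.7, -3.5]
grip_width: 0.0633
```

Emit:
drive_tool:
  offset:
    - [0, 0, -0.5]
    - [0, 0, -1]
    - [0, 0, -1]
  angular:
    - [0, 0, 0]
    - [0, 0, 0]
    - [0, 0, 0]
  gripper: [58, 58, 58]

```text
time_s: 27.62
tcp_pos: [0.5295, -0.3215, 0.0182]
eef_rot: [-0.003, 0.998, 0.058, 0.002]
wrist_force: [0.4, -0.4, -2.4]
grip_width: 0.0636
```

Emit:
drive_tool:
  offset:
    - [0, 0, -0.5]
    - [0, 0, -1]
    - [0, 0, -1]
  angular:
    - [0, 0, 0]
    - [0, 0, 0]
    - [0, 0, 0]
  gripper: [58, 58, 58]

```text
time_s: 28.0
tcp_pos: [0.5295, -0.3215, 0.0174]
eef_rot: [-0.003, 0.998, 0.058, 0.002]
wrist_force: [-1.9, 1.7, -1.0]
grip_width: 0.0632
```

Emit:
drive_tool:
  offset:
    - [0, 0, -0.5]
    - [0, 0, -0.8]
    - [0, 0, -0.8]
  angular:
    - [0, 0, 0]
    - [0, 0, 0]
    - [0, 0, 0]
  gripper: [58, 58, 58]

```text
time_s: 28.38
tcp_pos: [0.5295, -0.3215, 0.0173]
eef_rot: [-0.003, 0.998, 0.057, 0.002]
wrist_force: [-4.0, 2.8, 6.9]
grip_width: 0.0635
```

Contact with the floor: release gently, lift and retreat.

Emit:
drive_tool:
  offset:
    - [0, 0, 0]
    - [0, 0, 0]
    - [0, 0, 0]
    - [0, 0, 4]
    - [0, 0, 20]
  angular:
    - [0, 0, 0]
    - [0, 0, 0]
    - [0, 0, 0]
    - [0, 0, 0]
    - [0, 0, 0]
  gripper: [58, 76, 76, 76, 76]

```text
time_s: 29.0
tcp_pos: [0.529, -0.3213, 0.0374]
eef_rot: [-0.003, 0.998, 0.057, 0.002]
wrist_force: [-0.4, 0.8, 0.3]
grip_width: 0.076
```

Emit:
drive_tool:
  offset:
    - [0, 0, 30]
    - [0, 0, 80]
    - [0, 0, 130]
    - [0, 0, 180]
    - [0, 0, 200]
  angular:
    - [0, 0, 0]
    - [0, 0, 0]
    - [0, 0, 0]
    - [0, 0, 0]
    - [0, 0, 0]
  gripper: [80, 80, 80, 80, 80]

```text
time_s: 29.62
tcp_pos: [0.5296, -0.3224, 0.2417]
eef_rot: [-0.002, 0.998, 0.057, 0.004]
wrist_force: [-0.3, -0.8, -0.7]
grip_width: 0.0801
```

```bash
python3 - <<'E'
from h import *
c=capture("wrist"); rects(c,[(.03,.07)],(.529,-.321),.062)
E
```

```text
0.03 0.07 4586 z 47.3 c 528.4 -321.7 size 94.9 64.1 long 6.6
```

Emit:
drive_tool:
  offset:
    - [-15, 50, 0]
    - [-35, 100, 20]
    - [-60, 140, 30]
    - [-90, 170, 40]
    - [-120, 190, 40]
  angular:
    - [0, 0, 0]
    - [0, 0, 0]
    - [0, 0, 0]
    - [0, 0, 0]
    - [0, 0, 0]
  gripper: [80, 80, 80, 80, 80]

```text
time_s: 30.3
tcp_pos: [0.409, -0.1311, 0.2823]
eef_rot: [-0.002, 0.998, 0.058, 0.004]
wrist_force: [-0.6, -0.1, 0.4]
grip_width: 0.0798
```

```bash
python3 - <<'E'
from h import *
print(jaw())
c=save("scene","s14.png",(90,110,430,390),2)
E
```

```text
(array([ 409. , -131.1,  282.3]), np.float64(-83.33))
```

View pics/s14.png

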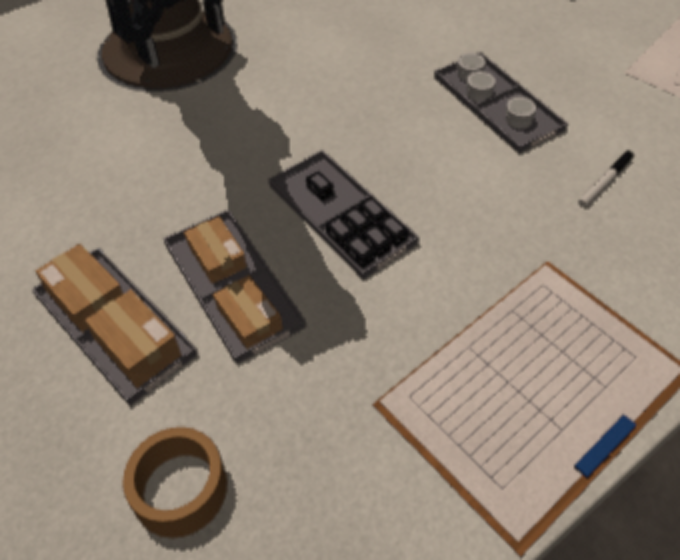

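All four pieces sit in their trays: the case at (320,185), tin at (521,112), flat carton at (217,250) and large carton at (133,330). The marker and tape roll are where they were. Handing in.

```bash
python3 -c "
from bench import workorder
print(workorder.finish_job())"
```

```text
the job is handed in; nothing more can be done
None
```

All four pieces are in the empty compartments of their own trays, and the job is handed in. I moved them from the top of the pile down: case, tin, flat carton, large carton. Each was lowered until it touched the tray floor, then released. It took about 30 s of the 112 s allowed.

- **Flatness and height:** wrist-camera depth after each release put the tops at 24.2, 30.5, 32.2 and 47.3 mm. I expected 25, 31, 33 and 48 mm; the same cameras read the bench about 0.8 mm low, so all four are flat on the floor.
- **Alignment:** the case and both cartons lie within about 0.5° of their trays' length and within about 2 mm of the compartment centres.
- **Bystanders:** the last scene picture shows all four in place. The marker and tape roll look unmoved by eye; I did not measure them.
- **Forces and disagreements:** setting the case down gave a brief 24 N at the wrist; the other set-downs stayed under 8 N. The tin's grip width read about 45 mm where 46 mm was expected. The fixed top camera could not re-measure the case, tin or flat carton because the arm blocked its view, and I did not use it for the large carton.

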